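# Tip the knobs off the sorter tray into the parts bin

### The job

The red screwdriver standing in the sorter tray's tube is in the way of the tray's handle: pull it out and stand it in the empty steel beaker, handle up. Then lift the tray by its orange handle, tip it from low over the blue bin so that all four knobs slide in, never touching a knob with the gripper, and put the empty tray back level on the green mat. Leave the bin and beaker upright and do not disturb the other things on the bench.

Things in the scene. Friction and masses are not known exactly. Their poses are not given: they have to be found in the camera images.
- tray_handle (a point): centre of the tray's orange handle bar, 64 mm above the tray's underside and midway along its length. The bar runs along the tray's y: 104 mm long between two posts, 14 thick along x, 22 tall (52 mm free between the tray floor and the bar)
- tray: aluminium sorter tray, 180 (x) x 104 (y over the handle posts), floor 3 thick, side and rear walls 28 high; its -x end is open (the lip). Inside width 90. Over its middle stands the handle bridge, top 75 mm up. Near the rear, at x = +70, y = 0, stands a square grey tool tube, 20 mm outside, 14 mm inside, 75 mm high. Mass 0.22 kg. Origin: centre of its underside; z up
- tray_lip (a point): middle of the open pouring edge of the tray, at x = -90 mm, z = 3 mm in the tray's frame
- driver: red-handled screwdriver, 155 long, standing tip down in the tray's tube, its handle's shoulder resting on the tube's rim. Origin: the tip; z runs from the tip to the handle. Shaft 7 mm in diameter up to z = 70, handle 22 mm in diameter from z = 70 to 155. Mass 0.06 kg
- driver_grip (a point): point on the axis of the screwdriver's handle, 122 mm from the tip
- bin: blue open parts bin, empty, 124 x 124 x 65 high, walls 4, floor 4; stands loose on the bench. Origin: centre of its underside
- beaker: empty steel beaker, outer radius 33, wall 3, 90 high, floor 5; stands loose on the bench. Origin: centre of its underside
- mat: green mat fixed to the bench, 270 (x) x 190 (y) x 3 thick; the tray starts on it. Origin: centre of its underside
- knob0: loose black control knob with a white cap, 28 mm in diameter at its skirt, 18 high, 20 g, lying in the tray. Origin: its centre (9 mm above its underside); z: its axis
- knob1: loose black control knob with a red cap, 28 mm in diameter at its skirt, 18 high, 20 g, lying in the tray. Origin: its centre (9 mm above its underside); z: its axis
- knob2: loose black control knob with a yellow cap, 28 mm in diameter at its skirt, 18 high, 20 g, lying in the tray. Origin: its centre (9 mm above its underside); z: its axis
- knob3: loose black control knob with a blue cap, 28 mm in diameter at its skirt, 18 high, 20 g, lying in the tray. Origin: its centre (9 mm above its underside); z: its axis
- grey_bin: grey plastic bin, same size as the blue one (124 x 124 x 65), holding a few brass rollers; not to be used. Origin: centre of its underside
- pen_pot: white ceramic pot full of pens, radius 33, pens reach 155 mm high; not to be used. Origin: centre of its underside
- battery: green battery block with a copper band, 26 (x) x 48 (y) x 17 high. Origin: centre of its underside
- lens: black camera lens standing on end, radius 34, 50 high. Origin: centre of its underside
- multimeter: yellow hand multimeter lying flat, 150 (x) x 75 (y) x 35 high. Origin: centre of its underside
- spool: solder spool standing on its flange, radius 28, 38 high. Origin: centre of its underside

How it is judged:
By the outcome, as a careful person would: the job done as asked, in the order asked, and still so for the second after the job is handed in, with the robot touching nothing.
It also fails if it takes over 72 s, if anything falls off the work surface, if the arm or the gripper's body presses on something with over 40 N, if the wrist force passes 120 N, or if a joint passes its speed limit or range.

### The arm

A 6-joint arm with a two-finger parallel gripper is mounted at the origin on the work surface. World frame = base frame: x ahead of the robot, y to its left, z up, the work surface at z = 0. Lengths are in mm, angles in rad, forces in N, time in s.
With the tool pointing down it reaches from about 350 to 875 mm from the base axis. Payload 4.2 kg.
Tool frame: the origin (TCP) lies midway between the tips of the shut fingers; the grasp point (between the pads) lies 19 mm behind it (arm.tcp_to_grasp is the distance from the TCP to the grasp point, in mm); z points along the fingers, y is the line along which they close (so a half turn about z gives the same grasp; the last joint's range is limited). The gripper opens to 85 mm and grips with 20 to 120 N. Pads are 22 mm wide; open, the fingers measure 114 mm over their backs; the gripper's body (76 mm by 85 mm) begins 54 mm behind the grasp point. The pads swing forward as they close: fully open they stand 13 mm farther back than shut.
Start: joints at [-0.853, 0.385, 0.008, 0, -1.194, -0.259], TCP at [276.807, -560.337, 231.312] pointing down, gripper open.
Joint ranges: [-3.14, 3.14], [-1.21, 2.06], [-1.07, 1.41], [-3.16, 2.05], [-2.99, -0.16], [-3.1, 3.1]. Speed limits (rad/s): [2.79, 2.79, 3.14, 3.14, 3.14, 3.14].

### API

Orientations are given as a unit quaternion [x, y, z, w].
In Python, from bench import arm, get_image gives the robot as it stands.
- The arm moves only by the tool drive_tool, never from a script. Its argument "deltas" is a list of rows, each a list of 2 entries, a list of its own where there are three numbers: the shift along the tool's x, y, z in cm, then the turn, a rotation vector about the tool's x, y, z in degrees. In form: [[[x, y, z], [ax, ay, az]], ...]. A call has 1 to 12 rows; each row shifts and turns the commanded pose from where the row before left it, along the tool's axes as they then stand; what a row does not reach is not made up. A row lasts 1/10 s, in which the tool goes at most 50 mm and 8.59 degrees, less where a joint would pass 70% of its speed; a pose out of reach is approached as far as the arm can. A call with a gripper value outside its range is refused whole. "claw" is the finger opening in cm, from 0 to 8.54, set as the call begins (left out, the last holds). The fingers move at their own pace and stop on an object; the grip force is fixed at half the most. Time passes only in rows, so rows that do not move let the fingers close. It gives the time, the measured TCP pose, the force, the opening and the grip force at its end, in the units of the state.
- arm.read_state(): the state, without advancing time (a new reading comes with each control period).
- get_image(name): name is "scene" or "top"; returns a dict with "img" (480x640x3 uint8, red, green, blue), "fx", "fy", "cx", "cy" (pixels), "D" ([k1, k2, p1, p2, k3] as OpenCV has them; the pictures are not rectified), "eye" and "orientation" of the camera in the world. Camera axes: x right, y down, z forward; pixel columns grow to the right and rows downward; lengths in mm; the calibration is good to about 2 mm. A picture is of the moment at which its call begins. There is no depth.
- arm.job_done(): hands the job in; it is judged then, once.
The state is a dict: "clock": time; "joints": joint angles; "joint_vel": joint speeds; "joint_efforts": joint torques, N m; "position": TCP position; "ee_rot": TCP orientation; "contact_force": force on the tool from outside, world axes, zero at the start; "wrist_torque": the same for the moment, N m; "gripper_width": finger opening in mm; "grasp_force": force on a finger pad.
Only numpy, scipy, OpenCV 4.12 (cv2) and the standard library are available. Lean on these libraries where they do the work, as an engineer would, in place of code of your own. Each camera call takes 0.05 s, during which the arm holds its last target. There are 200 camera calls.

## Working session

There is one attempt and no reset: what is moved stays moved. The work goes in short steps, Python scripts to look and compute and a tool call to move; the robot and the scene stay as the last step left them, time stands still between calls to the robot, and variables do not carry over. Pictures are saved under pics/ and viewed, at most 10 in all, crops included, and the job is handed in when it is done.

Besides the shell and the picture viewer there is one more tool, called after ">>>" as name([rows], argument=value, ...), one row to a line, values as JSON. drive_tool: Moves the arm, as the interface text tells. Its arguments: {"type":"object","properties":{"deltas":{"type":"array"},"claw":{"type":"number"}},"required":["deltas"]}

```bash
ls; mkdir -p pics; cat > h.py <<'E'
import numpy as np, cv2
from bench import arm, get_image
from scipy.spatial.transform import Rotation as R
def cam(n):
    c=get_image(n); c['K']=np.array([[c['fx'],0,c['cx']],[0,c['fy'],c['cy']],[0,0,1.]]); c['D']=np.array(c['D'],float)
    o=np.array(c['orientation'],float); c['R']=R.from_quat(o).as_matrix() if o.size==4 else o.reshape(3,3)
    c['eye']=np.array(c['eye'],float); return c
def rays(c,p):
    u=cv2.undistortPoints(np.array(p,float).reshape(-1,1,2),c['K'],c['D']).reshape(-1,2)
    return np.c_[u,np.ones(len(u))]@c['R'].T
def onz(c,p,z):
    d=rays(c,p); return c['eye']+d*((z-c['eye'][2])/d[:,2])[:,None]
def tri(c1,p1,c2,p2):
    d1=rays(c1,[p1])[0]; d2=rays(c2,[p2])[0]
    s=np.linalg.lstsq(np.c_[d1,-d2],c2['eye']-c1['eye'],rcond=None)[0]
    a=c1['eye']+s[0]*d1; b=c2['eye']+s[1]*d2; return (a+b)/2,np.linalg.norm(a-b)
def proj(c,P):
    r=cv2.Rodrigues(c['R'].T)[0]; return cv2.projectPoints(np.array(P,float).reshape(-1,1,3),r,-c['R'].T@c['eye'],c['K'],c['D'])[0].reshape(-1,2)
def save(c,f): cv2.imwrite('pics/'+f,c['img'][:,:,::-1])
E
python3 - <<'E'
from h import *
for n in('scene','top'):
    c=cam(n); save(c,n+'0.png'); print(n,c['eye'],c['R'].round(3).tolist(),c['fx'],c['D'])
print(arm.read_state())
E
```

```text
pics
scene [1404.28230844  149.8340403   789.97323179] [[-0.078, 0.64, -0.764], [0.997, 0.056, -0.055], [0.008, -0.766, -0.643]] 458.03292879879154 [-0.05256851  0.          0.          0.          0.        ]
top [ 306.0676308    86.89960926 1513.2178229 ] [[0.041, -0.976, 0.214], [-0.999, -0.04, 0.009], [-0.0, -0.214, -0.977]] 607.9948258732828 [-0.06606801  0.          0.          0.          0.        ]
{'clock': 0.1, 'joints': array([-8.53432588e-01,  3.85483922e-01,  6.76326916e-03, -4.01827082e-04,
       -1.19401645e+00, -2.58583505e-01]), 'joint_vel': array([-0.00163539, -0.0009583 ,  0.00300981, -0.00014787,  0.0003343 ,
       -0.00042717]), 'joint_efforts': array([-5.81719578e-04, -3.93319917e+01,  1.88930690e+01,  4.19795528e+00,
       -2.60995963e-03,  1.00645866e-05]), 'position': array([ 276.55091136, -559.90429482,  230.33363532]), 'ee_rot': array([-2.27311385e-01,  9.73821625e-01,  9.44684950e-04, -2.90002481e-04]), 'contact_force': array([-0.35048162,  0.85268506,  0.05026287]), 'wrist_torque': array([ 0.00287139,  0.01388887, -0.01044929]), 'grasp_force': 0.0, 'gripper_width': 85.32475480506842}
```

View pics/scene0.png

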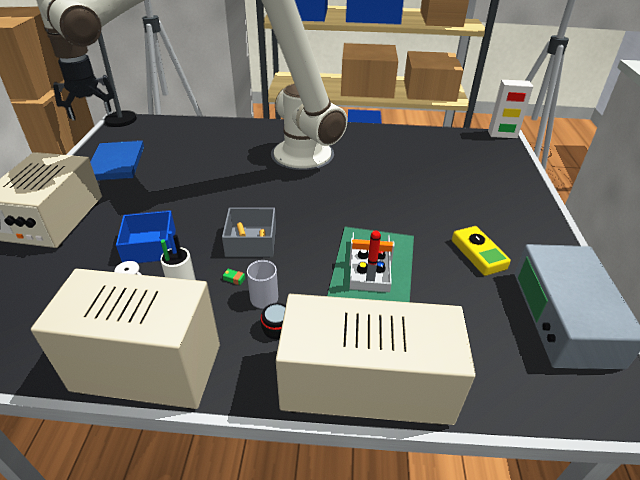

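View pics/top0.png

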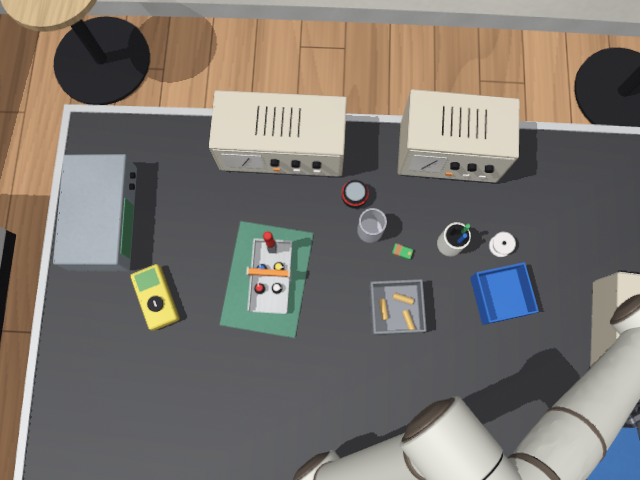

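The scene view shows the tray on the mat around (370,265), with the red driver at (375,248), beaker at (262,283) and blue bin at (147,235). In the top view the bar is at (268,271), driver (269,240), beaker (372,226) and blue bin (505,293). The lip faces the robot.

```bash
python3 - <<'E'
from h import *
T=cam('top');S=cam('scene')
def blobs(c,lo,hi,roi,amin=15):
    h=cv2.cvtColor(c['img'],cv2.COLOR_RGB2HSV); m=cv2.inRange(h,lo,hi); k=np.zeros_like(m); x0,y0,x1,y1=roi;k[y0:y1,x0:x1]=255; m&=k
    n,l,s,ce=cv2.connectedComponentsWithStats(m)
    o=[]
    for i in range(1,n):
        if s[i,4]>=amin:
            pts=np.argwhere(l==i)[:,::-1].astype(np.float32); o.append((s[i],ce[i].round(1),cv2.boxPoints(cv2.minAreaRect(pts)).round(1).tolist()))
    return o
for nm,lo,hi,rt,rs in [('red',(0,150,70),(6,255,255),(230,220,320,330),(330,220,420,300)),('orange',(7,150,120),(18,255,255),(230,250,320,290),(330,220,420,260)),('green',(60,60,30),(90,255,255),(210,210,330,350),(320,220,420,310)),
 ('blue',(100,140,40),(125,255,255),(460,250,550,340),(110,205,180,265)),('yel',(22,120,120),(32,255,255),(230,220,320,330),(330,220,420,300)),('bcap',(105,100,60),(125,255,255),(230,220,320,330),(330,220,420,300)),('grey',(0,0,75),(179,60,255),(350,200,395,248),(240,255,285,310)),('traygrey',(0,0,120),(179,40,255),(230,220,320,330),(330,220,420,300))]:
    for c,r,n in((T,rt,'T'),(S,rs,'S')):
        for b in blobs(c,lo,hi,r): print(nm,n,b[0].tolist(),b[1],b[2])
for n,c,(x0,y0,x1,y1) in(('T',T,(220,200,400,335)),('S',S,(240,220,420,310))):
    im=c['img'][y0:y1,x0:x1,::-1]; cv2.imwrite(f'pics/c{n}.png',cv2.resize(im,(800,800*(y1-y0)//(x1-x0)),interpolation=cv2.INTER_CUBIC))
a=cv2.imread('pics/cT.png');b=cv2.imread('pics/cS.png');f=cv2.resize
cv2.imwrite('pics/tw.png',np.vstack([f(a,(400*800//600 if 0 else 440,330)),f(b,(440,220))]))
E
```

```text
red T [263, 232, 12, 15, 116] [268.5 238.9] [[261.8999938964844, 233.1999969482422], [269.5, 230.1999969482422], [275.29998779296875, 244.6999969482422], [267.70001220703125, 247.6999969482422]]
red T [255, 284, 8, 7, 34] [258.8 287.5] [[254.0, 287.0], [258.5, 282.5], [263.0, 287.0], [258.5, 291.5]]
red S [371, 230, 10, 9, 68] [375.4 234.5] [[369.5, 234.5], [375.5, 228.5], [381.5, 234.5], [375.5, 240.5]]
red S [368, 238, 16, 24, 201] [373.8 250.5] [[367.3999938964844, 260.6000061035156], [369.8999938964844, 238.0], [384.29998779296875, 239.60000610351562], [381.79998779296875, 262.20001220703125]]
orange T [249, 269, 39, 8, 226] [267.8 272. ] [[248.6999969482422, 273.79998779296875], [249.10000610351562, 267.5], [287.1000061035156, 269.70001220703125], [286.79998779296875, 276.0]]
orange S [352, 239, 18, 11, 160] [360.4 244. ] [[351.3999938964844, 248.0], [352.1000061035156, 238.60000610351562], [369.3999938964844, 239.89999389648438], [368.70001220703125, 249.1999969482422]]
orange S [379, 241, 14, 11, 122] [385.5 246. ] [[378.5, 250.10000610351562], [379.6000061035156, 240.60000610
[... 1766 characters left out ...]
 309.0]]
traygrey T [250, 238, 42, 36, 940] [271.3 254.1] [[249.8000030517578, 268.70001220703125], [253.3000030517578, 236.39999389648438], [293.5, 240.6999969482422], [290.0, 273.0]]
traygrey T [246, 267, 45, 47, 1354] [268.4 294.4] [[242.5, 310.6000061035156], [246.1999969482422, 266.79998779296875], [290.3999938964844, 270.5], [286.70001220703125, 314.29998779296875]]
traygrey S [350, 232, 44, 59, 969] [368.8 272.9] [[347.1000061035156, 287.8999938964844], [351.6000061035156, 231.89999389648438], [394.20001220703125, 235.1999969482422], [389.70001220703125, 291.29998779296875]]
traygrey S [330, 297, 27, 3, 42] [340.5 298.6] [[330.0, 299.0], [330.0, 297.0], [356.0, 297.0], [356.0, 299.0]]
```

View pics/cT.png

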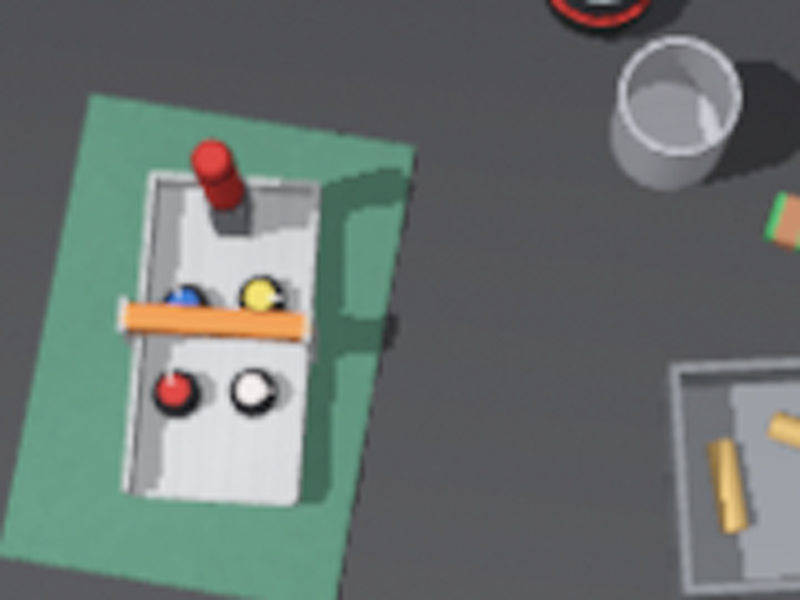

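View pics/cS.png

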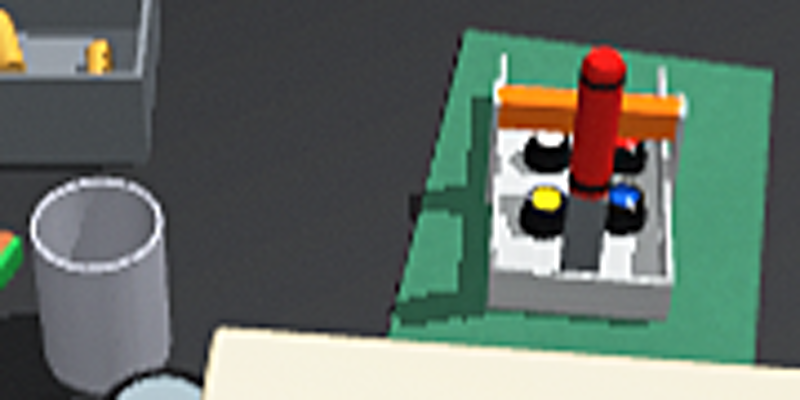

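The top crop shows the driver cap at about (212,158), beaker rim centre (679,96), bar ends (124,318) and (306,327), and lip corners (125,493) and (298,505). In the scene crop the cap is at (602,62) and the beaker rim centre at (97,224).

```bash
python3 - <<'E'
from h import *
T=cam('top');S=cam('scene')
t=lambda x,y:(220+x*.225-.4,200+y*.225-.4)
s=lambda x,y:(240+x*.225-.4,220+y*.225-.4)
for n,a,b in [('cap',(211,156),(602,63)),('beaker rim',(679,96),(97,224)),('rearwall L?',(152,175),(671,277)),('rearwallR',(320,185),(490,270)),('bar+y top far',(126,303),(681,97)),('bar-y',(306,311),(500,88)),('yelcap',(260,295),(546,198))]:
    p,e=tri(T,t(*a),S,s(*b)); print(n,p.round(1),round(e,1))
print('shoulder?',onz(S,[s(588,190)],78).round(1))
for n,q,z in [('lipL',(125,493),6),('lipR',(298,505),6),('rearL',(152,175),31),('rearR',(320,185),31),('barTopfarL',(126,303),78),('barTopfarR',(306,311),78),('cap',(211,156),163),('cap81',(211,156),160),('beaker',(679,96),90),('red',(176,390),24),('white',(252,390),24),('blue',(187,297),24),('yel',(260,295),24)]:
    print(n,onz(T,[t(*q)],z)[0].round(1))
# cap in the T image
for z in (155,160,165): print(z,onz(T,[t(211,156)],z)[0].round(1),onz(S,[s(602,63)],z)[0].round(1))
def up(c,x0,y0,x1,y1): return cv2.resize(c['img'][y0:y1,x0:x1,::-1],None,fx=4,fy=4,interpolation=cv2.INTER_CUBIC)
a=up(T,455,245,555,345);b=up(S,100,195,200,295);cv2.imwrite('pics/bin.png',np.hstack([a,b]))
g=onz(T,[(373,308),(425,280)],65);print(g)
E
```

```text
cap [623.6 224.  161.2] 0.2
beaker rim [684.3 -20.9  89.9] 0.7
rearwall L? [641.1 270.3  34.5] 1.7
rearwallR [640.  175.9  30.6] 1.8
bar+y top far [558.1 273.3  88. ] 2.1
bar-y [557.9 176.4  87. ] 1.7
yelcap [576.7 206.   25.9] 1.0
shoulder? [[625.1 224.3  78. ]]
lipL [464.8 276.3   6. ]
lipR [462.2 179.3   6. ]
rearL [641.8 269.9  31. ]
rearR [640.  174.9  31. ]
barTopfarL [559.8 273.5  78. ]
barTopfarR [559.5 176.1  78. ]
cap [623.2 223.9 163. ]
cap81 [623.9 224.2 160. ]
beaker [684.3 -21.2  90. ]
red [521.4 249.4  24. ]
white [523.2 207.1  24. ]
blue [574.2 246.5  24. ]
yel [577.  205.7  24. ]
155 [625.1 224.7 155. ] [615.9 224.6 155. ]
160 [623.9 224.2 160. ] [622.1 224.  160. ]
165 [622.7 223.7 165. ] [628.3 223.5 165. ]
[[ 476.98532146  -29.66867246   65.        ]
 [ 549.68940669 -153.66287639   65.        ]]
```

View pics/bin.png

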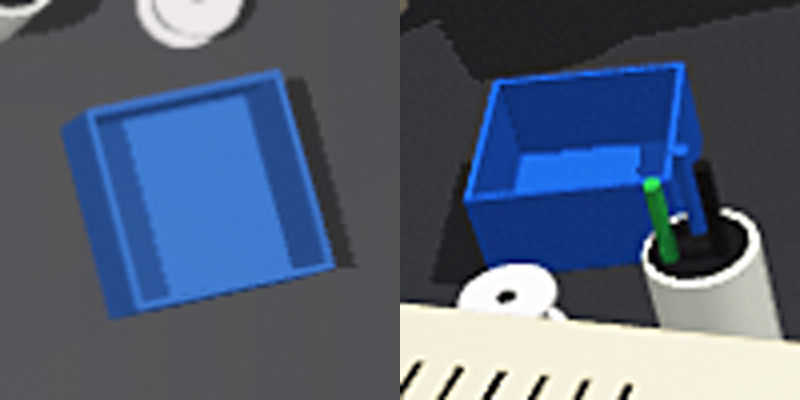

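The bin crop shows the rim corners at about (90,116), (280,70), (334,268) and (138,310) in the left panel, taken from the top view. In the right panel, from the scene view, the rim's far corners are (495,80) and (684,64), and the near-left one is (467,200).

```bash
cat >> h.py <<'E'
def go(p=None,az=None,s=None):
    """print shift (cm, tool axes) and z-turn (deg) to TCP p with tool down, tool y at azimuth az"""
    s=s or arm.read_state(); M=R.from_quat(s['ee_rot']).as_matrix(); a=np.degrees(np.arctan2(M[1,1],M[0,1]))
    print('t',s['clock'],'pos',s['position'].round(1),'az_y',a.round(2),'tilt z',M[:,2].round(3),'j',np.degrees(s['joints']).round(0),'w',round(s['gripper_width'],1),'F',s['contact_force'].round(1))
    if p is not None: print(' shift',(M.T@(np.array(p)-s['position'])/10).round(2))
    if az is not None: print(' zturn',round(-(az-a),1))
    return s
E
python3 - <<'E'
from h import *
T=cam('top');S=cam('scene')
t=[(455+x/4-.4,245+y/4-.4) for x,y in [(90,116),(280,70),(334,268),(138,310)]]
s=[(100+(x-400)/4-.4,195+y/4-.4) for x,y in [(467,200),(0,0),(684,64),(495,80)]]
r=onz(T,t,65); print(r.round(1),r.mean(0).round(1)); print(onz(S,s,65).round(1))
for i in (0,2,3): print(tri(T,t[i],S,s[i]))
go([622.5,224,230],-1.2)
E
```

```text
[[ 570.4 -280.4   65. ]
 [ 603.5 -397.9   65. ]
 [ 483.5 -427.5   65. ]
 [ 454.  -308.    65. ]] [ 527.9 -353.5   65. ]
[[ 601.8 -395.7   65. ]
 [ 419.7 -825.5   65. ]
 [ 453.6 -307.2   65. ]
 [ 481.8 -427.4   65. ]]
(array([ 594.10697876, -336.82455182,   59.35131896]), np.float64(113.76940797747484))
(array([ 467.89992882, -358.63293176,   88.30375046]), np.float64(115.9803710310739))
(array([ 476.08942117, -366.19247678,   59.88353613]), np.float64(116.62161339951096))
t 0.4 pos [ 276.8 -560.3  231.2] az_y 116.29 tilt z [-0.  0. -1.] j [-49.  22.   0.  -0. -68. -15.] w 85.3 F [-0.4  0.1 -0.2]
 shift [-65.73  55.01   0.13]
 zturn 117.5
```

>>> drive_tool([
  [[-1.1, 2.25, 0], [0, 0, 0]],
  [[-2.2, 4.5, 0], [0, 0, 0]],
  [[-2.2, 4.5, 0], [0, 0, 0]],
  [[-2.2, 4.5, 0], [0, 0, 0]],
  [[-2.2, 4.5, 0], [0, 0, 0]],
  [[-3.6, 2.8, 0], [0, 0, 0]],
  [[-3.9, 2.3, 0], [0, 0, 0]],
  [[-3.9, 2.3, 0], [0, 0, 0]],
  [[-3.9, 2.3, 0], [0, 0, 0]],
  [[-3.9, 2.3, 0], [0, 0, 0]],
  [[-3.9, 2.3, 0], [0, 0, 0]],
  [[-3.9, 2.3, 0], [0, 0, 0]],
], claw=5)

```text
clock: 1.6
position: [445.2, -65.0, 231.8]
ee_rot: [-0.228, 0.974, -0.0, 0.001]
contact_force: [1.0, -1.4, -0.3]
gripper_width: 50.3
grasp_force: 0.0
```

>>> drive_tool([
  [[-3.9, 2.3, 0], [0, 0, 0]],
  [[-3.9, 2.3, 0], [0, 0, 0]],
  [[-3.9, 2.3, 0], [0, 0, 0]],
  [[-3.9, 2.3, 0], [0, 0, 0]],
  [[-3.9, 2.3, 0], [0, 0, 0]],
  [[-3.9, 2.3, 0], [0, 0, 0]],
  [[-3.9, 2.3, 0], [0, 0, 0]],
  [[-2, 1, 0], [0, 0, 0]],
  [[0, 0, 0], [0, 0, -8.3]],
  [[0, 0, 0], [0, 0, -8.3]],
  [[0, 0, 0], [0, 0, -8.3]],
  [[0, 0, 0], [0, 0, -8.3]],
])

```text
clock: 2.8
position: [631.4, 216.3, 231.1]
ee_rot: [-0.499, 0.867, 0.0, -0.0]
contact_force: [-0.9, -0.0, 0.2]
gripper_width: 50.5
grasp_force: 0.0
```

>>> drive_tool([
  [[0, 0, 0], [0, 0, -8.3]],
  [[0, 0, 0], [0, 0, -8.3]],
  [[0, 0, 0], [0, 0, -8.3]],
  [[0, 0, 0], [0, 0, -8.3]],
  [[0, 0, 0], [0, 0, -8.3]],
  [[0, 0, 0], [0, 0, -8.3]],
  [[0, 0, 0], [0, 0, -8.3]],
  [[0, 0, 0], [0, 0, -8.3]],
  [[0, 0, 0], [0, 0, -8.3]],
  [[0, 0, 0], [0, 0, -8.3]],
  [[0, 0, 0], [0, 0, -8.3]],
  [[0, 0, 0], [0, 0, -8.3]],
])

```text
clock: 4.0
position: [631.4, 216.2, 231.2]
ee_rot: [0.984, -0.179, -0.0, 0.0]
contact_force: [0.2, -0.1, 0.3]
gripper_width: 50.2
grasp_force: 0.0
```

>>> drive_tool([
  [[0, 0, 0], [0, 0, -8.3]],
  [[0, 0, 0], [0, 0, -8.3]],
  [[0, 0, 0], [0, 0, -8.3]],
  [[0, 0, 0], [0, 0, -8.3]],
  [[0, 0, 0], [0, 0, -8.3]],
  [[0, 0, 0], [0, 0, -8.3]],
  [[0, 0, 0], [0, 0, -8.3]],
  [[0, 0, 0], [0, 0, -8.3]],
  [[0, 0, 0], [0, 0, -8.3]],
  [[0, 0, 0], [0, 0, -8.3]],
  [[0, 0, 0], [0, 0, -8.3]],
  [[0, 0, 0], [0, 0, -8.3]],
])

```text
clock: 5.2
position: [631.4, 216.2, 231.2]
ee_rot: [0.771, 0.636, -0.0, -0.0]
contact_force: [0.8, -0.8, -0.3]
gripper_width: 50.0
grasp_force: 0.0
```

```bash
python3 -c "
from h import *
go([622.7,224,230],-1.2)"
```

```text
t 5.2 pos [631.4 216.2 231.2] az_y -10.97 tilt z [-0. -0. -1.] j [ 33.  26.   7.  -0. -71. 136.] w 50.0 F [ 0.8 -0.8 -0.3]
 shift [ 0.6  -1.    0.12]
 zturn -9.8
```

>>> drive_tool([
  [[0.6, -1.0, 0], [0, 0, 0]],
  [[0, 0, 1], [0, 0, -4.9]],
  [[0, 0, 2], [0, 0, -4.9]],
  [[0, 0, 3], [0, 0, 0]],
  [[0, 0, 3], [0, 0, 0]],
  [[0, 0, 2], [0, 0, 0]],
  [[0, 0, 1], [0, 0, 0]],
  [[0, 0, 0], [0, 0, 0]],
])

```text
clock: 6.0
position: [621.8, 224.1, 109.9]
ee_rot: [0.717, 0.697, -0.001, -0.0]
contact_force: [1.2, -0.5, 0.2]
gripper_width: 49.6
grasp_force: 0.0
```

```bash
python3 -c "
from h import *
go([622.7,224,111],-1.2)
S=cam('scene');im=cv2.resize(S['img'][150:310,280:460,::-1],None,fx=3,fy=3);T=cam('top');b=cv2.resize(T['img'][180:340,200:300,::-1],None,fx=2.5,fy=3);cv2.imwrite('pics/g1.png',np.hstack([im,b]))"
```

```text
t 6.0 pos [621.8 224.1 109.9] az_y -1.59 tilt z [-0.003 -0.002 -1.   ] j [ 34.  31.  -3.  -0. -56. 145.] w 49.6 F [ 1.2 -0.5  0.2]
 shift [-0.    0.09 -0.11]
 zturn -0.4
```

View pics/g1.png

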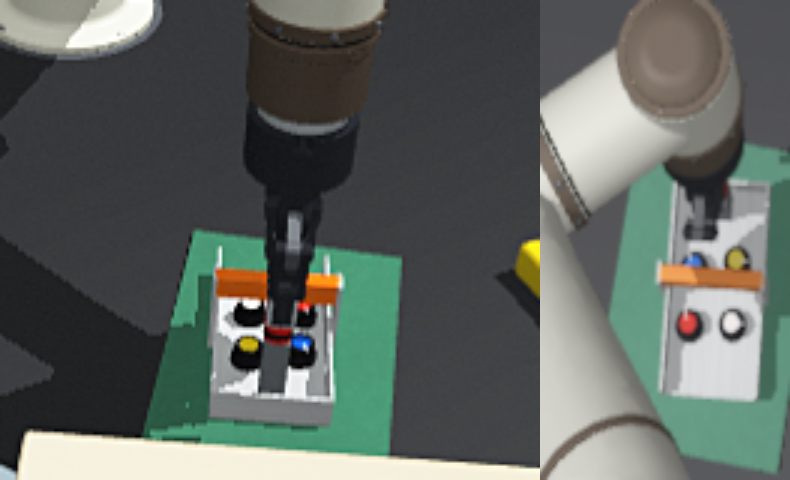

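The gripper straddles the driver's handle, seen at (285,300) in the left panel. I'll close and lift.

>>> drive_tool([
  [[0, 0, 0], [0, 0, 0]],
  [[0, 0, 0], [0, 0, 0]],
  [[0, 0, 0], [0, 0, 0]],
  [[0, 0, 0], [0, 0, 0]],
  [[0, 0, 0], [0, 0, 0]],
  [[0, 0, 0], [0, 0, 0]],
], claw=1)

```text
clock: 6.7
position: [623.5, 224.4, 112.9]
ee_rot: [0.716, 0.698, 0.001, 0.0]
contact_force: [-0.8, 0.2, 6.0]
gripper_width: 20.5
grasp_force: 59.0
```

>>> drive_tool([
  [[0, 0, -0.5], [0, 0, 0]],
  [[0, 0, -1], [0, 0, 0]],
  [[0, 0, -1.5], [0, 0, 0]],
  [[0, 0, -2], [0, 0, 0]],
  [[0, 0, -2.5], [0, 0, 0]],
  [[0, 0, -2.5], [0, 0, 0]],
  [[0, 0, -1.5], [0, 0, 0]],
  [[0, 0, -0.5], [0, 0, 0]],
  [[0, 0, 0], [0, 0, 0]],
])

```text
clock: 7.6
position: [622.8, 224.1, 231.9]
ee_rot: [0.716, 0.698, 0.001, -0.0]
contact_force: [-0.2, -0.0, -0.5]
gripper_width: 20.7
grasp_force: 58.6
```

```bash
python3 -c "
from h import *
s=go([684.3,-21,232],-1.2)
S=cam('scene');h=cv2.cvtColor(S['img'],cv2.COLOR_RGB2HSV);m=cv2.inRange(h,(0,150,70),(6,255,255));m[:, :320]=0;m[:,430:]=0;m[290:]=0
n,l,st,ce=cv2.connectedComponentsWithStats(m);print([(a.tolist(),c.round(1).tolist()) for a,c in zip(st,ce) if a[4]>10][1:])
print('proj cap,shoulder', proj(S,[[s['position'][0],s['position'][1],s['position'][2]+19+z] for z in (33,0,-52,-122)]).round(1))
cv2.imwrite('pics/l1.png',cv2.resize(S['img'][150:310,300:460,::-1],None,fx=3.5,fy=3.5))"
```

```text
t 7.6 pos [622.8 224.1 231.9] az_y -1.52 tilt z [ 0.001  0.001 -1.   ] j [ 34.  26.   6.  -0. -71. 145.] w 20.7 F [-0.2 -0.  -0.5]
 shift [-2.434e+01  6.800e+00 -2.000e-02]
 zturn -0.3
[([373, 210, 11, 10, 76], [377.5, 215.1]), ([372, 220, 10, 4, 13], [376.8, 221.7])]
proj cap,shoulder [[380.7 186.2]
 [379.1 199.7]
 [376.8 219.8]
 [373.8 244.8]]
```

View pics/l1.png

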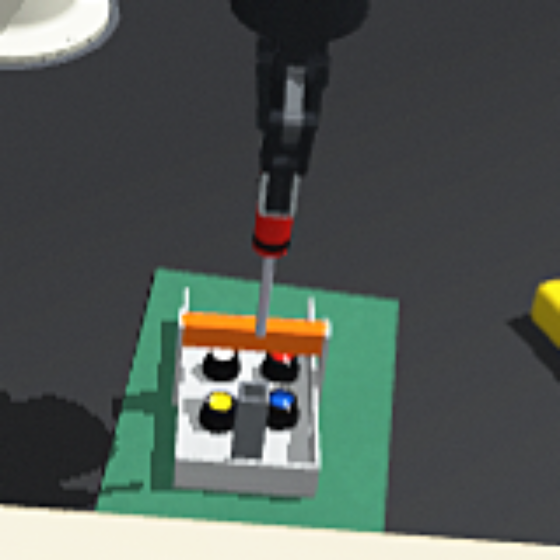

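The driver is hanging straight, with its tip near (262,335), clear of the tray, and the knobs haven't moved. Carrying it to the beaker.

>>> drive_tool([
  [[-1.5, 0.4, 0], [0, 0, 0]],
  [[-3, 0.85, 0], [0, 0, 0]],
  [[-4, 1.1, 0], [0, 0, 0]],
  [[-4, 1.1, 0], [0, 0, 0]],
  [[-4, 1.1, 0], [0, 0, 0]],
  [[-4, 1.1, 0], [0, 0, 0]],
  [[-2.5, 0.8, 0], [0, 0, 0]],
  [[-1.3, 0.35, 0], [0, 0, 0]],
  [[0, 0, 0], [0, 0, 0]],
  [[0, 0, 0], [0, 0, 0]],
])

```text
clock: 8.65
position: [684.0, -20.4, 230.6]
ee_rot: [0.716, 0.698, -0.0, -0.001]
contact_force: [-0.8, 0.0, -0.4]
gripper_width: 20.4
grasp_force: 58.6
```

>>> drive_tool([
  [[0, 0, 1.5], [0, 0, 0]],
  [[0, 0, 2.5], [0, 0, 0]],
  [[0, 0, 2.5], [0, 0, 0]],
  [[0, 0, 2.5], [0, 0, 0]],
  [[0, 0, 1.8], [0, 0, 0]],
  [[0, 0, 0.8], [0, 0, 0]],
  [[0, 0, 0.4], [0, 0, 0]],
  [[0, 0, 0], [0, 0, 0]],
  [[0, 0, 0], [0, 0, 0]],
])

```text
clock: 9.55
position: [685.1, -20.3, 112.6]
ee_rot: [0.716, 0.698, 0.001, 0.001]
contact_force: [0.6, 0.5, -0.8]
gripper_width: 20.4
grasp_force: 58.6
```

```bash
python3 -c "
from h import *
s=go([684.3,-21,110],-1.2)
S=cam('scene');T=cam('top')
cv2.imwrite('pics/b1.png',np.hstack([cv2.resize(S['img'][180:320,200:340,::-1],(400,400)),cv2.resize(T['img'][150:290,300:440,::-1],(400,400))]))"
```

```text
t 9.55 pos [685.1 -20.3 112.6] az_y -1.48 tilt z [ 0.002  0.    -1.   ] j [ 12.  33.   1.   0. -58. 167.] w 20.4 F [ 0.6  0.5 -0.8]
 shift [-0.07 -0.08  0.26]
 zturn -0.3
```

View pics/b1.png

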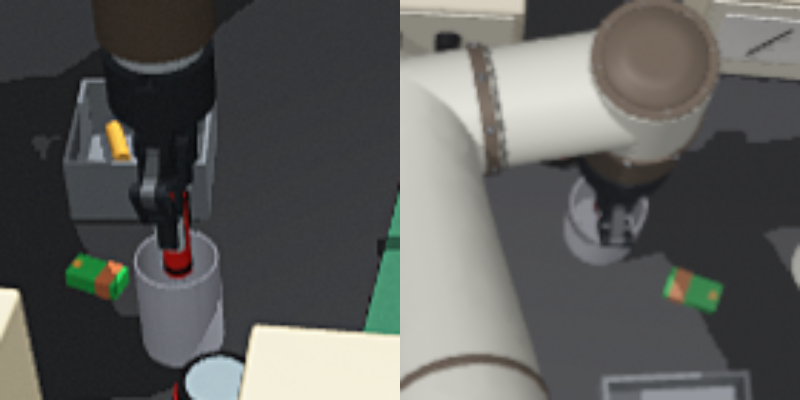

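The driver is inside the beaker at (178,265). Next I lower it the last few mm, release it and retreat upward.

>>> drive_tool([
  [[0, 0, 0.15], [0, 0, 0]],
  [[0, 0, 0.15], [0, 0, 0]],
  [[0, 0, 0], [0, 0, 0]],
])

```text
clock: 9.95
position: [684.9, -20.8, 109.8]
ee_rot: [0.716, 0.698, 0.001, 0.001]
contact_force: [-1.2, 0.0, 5.7]
gripper_width: 20.9
grasp_force: 59.1
```

>>> drive_tool([
  [[0, 0, 0], [0, 0, 0]],
  [[0, 0, 0], [0, 0, 0]],
  [[0, 0, 0], [0, 0, 0]],
  [[0, 0, 0], [0, 0, 0]],
  [[0, 0, 0], [0, 0, 0]],
  [[0, 0, 0], [0, 0, 0]],
  [[0, 0, -1], [0, 0, 0]],
  [[0, 0, -2], [0, 0, 0]],
  [[0, 0, -3], [0, 0, 0]],
  [[0, 0, -3], [0, 0, 0]],
  [[0, 0, -3], [0, 0, 0]],
], claw=6.5)

```text
clock: 11.05
position: [684.4, -20.7, 230.5]
ee_rot: [0.716, 0.698, 0.0, 0.0]
contact_force: [1.1, -0.4, 0.1]
gripper_width: 65.3
grasp_force: 0.0
```

```bash
python3 -c "
from h import *
s=go([552.5,225,232],-1.2)
S=cam('scene');T=cam('top')
cv2.imwrite('pics/b2.png',np.hstack([cv2.resize(S['img'][180:320,200:340,::-1],(400,400)),cv2.resize(T['img'][150:290,300:440,::-1],(400,400))]))"
```

```text
t 11.05 pos [684.4 -20.7 230.5] az_y -1.5 tilt z [ 0.001 -0.    -1.   ] j [ 12.  28.  10.   0. -72. 167.] w 65.3 F [ 1.1 -0.4  0.1]
 shift [ 24.22 -13.83  -0.16]
 zturn -0.3
```

View pics/b2.png

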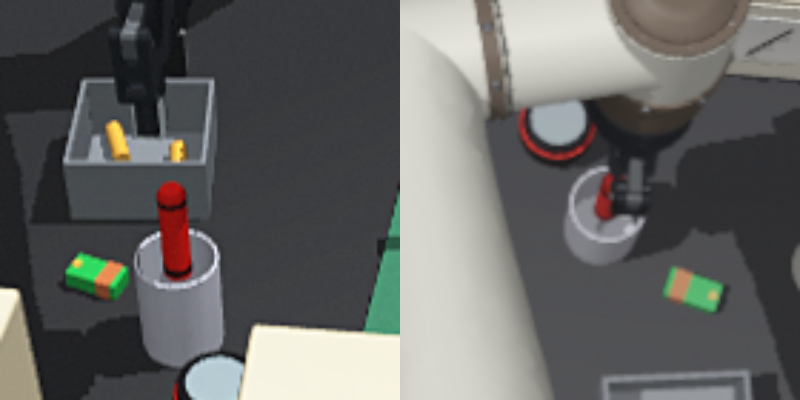

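The driver stands in the beaker handle up at (172,225), and the beaker is upright. Now the tray handle.

>>> drive_tool([
  [[2, -1.1, 0], [0, 0, -0.3]],
  [[3.6, -2.1, 0], [0, 0, 0]],
  [[4, -2.3, 0], [0, 0, 0]],
  [[4, -2.3, 0], [0, 0, 0]],
  [[4, -2.3, 0], [0, 0, 0]],
  [[4, -2.3, 0], [0, 0, 0]],
  [[2, -1.1, 0], [0, 0, 0]],
  [[0.6, -0.4, 0], [0, 0, 0]],
  [[0, 0, 0], [0, 0, 0]],
  [[0, 0, 0], [0, 0, 0]],
], claw=4)

```text
clock: 12.15
position: [550.9, 223.6, 228.5]
ee_rot: [0.715, 0.699, 0.0, 0.0]
contact_force: [0.9, -0.4, 0.7]
gripper_width: 40.1
grasp_force: 0.0
```

>>> drive_tool([
  [[0, 0, 2], [0, 0, 0]],
  [[0, 0, 4], [0, 0, 0]],
  [[0, 0, 4], [0, 0, 0]],
  [[0, 0, 3], [0, 0, 0]],
  [[0, 0, 1], [0, 0, 0]],
  [[0, 0, 0], [0, 0, 0]],
  [[0, 0, 0], [0, 0, 0]],
])

```text
clock: 12.85
position: [552.1, 224.3, 89.8]
ee_rot: [0.715, 0.699, 0.001, 0.0]
contact_force: [-0.8, 0.5, 0.4]
gripper_width: 40.0
grasp_force: 0.0
```

```bash
python3 -c "
from h import *
s=go([552.5,225,50],-1.2)
S=cam('scene');p=s['position'];h=cv2.cvtColor(S['img'],cv2.COLOR_RGB2HSV);m=cv2.inRange(h,(7,150,120),(18,255,255));m[:,:330]=0;m[:,420:]=0;m[:220]=0;m[265:]=0
q=np.argwhere(m>0)[:,::-1];print('bar px',q.min(0),q.max(0))
print(proj(S,[[559.5,276,78],[558,174,78],[559.5,276,56],[558,174,56]]).round(1))
for z in (74,78,82): print(z,onz(S,[(352,239),(392,243)],z).round(1).tolist())
"
```

```text
t 12.85 pos [552.1 224.3  89.8] az_y -1.24 tilt z [ 0.002  0.001 -1.   ] j [ 38.  27. -14.   0. -49. 141.] w 40.0 F [-0.8  0.5  0.4]
 shift [0.06 0.03 3.98]
 zturn -0.0
bar px [352 240] [392 251]
[[393.1 245.1]
 [350.5 242.3]
 [392.  251.9]
 [350.  249.1]]
74 [[540.6, 177.5, 74.0], [547.2, 274.5, 74.0]]
78 [[545.4, 177.3, 78.0], [552.0, 273.8, 78.0]]
82 [[550.3, 177.2, 82.0], [556.8, 273.1, 82.0]]
```

>>> drive_tool([
  [[0, 0, 1.5], [0, 0, 0]],
  [[0, 0, 1.5], [0, 0, 0]],
  [[0, 0, 0.7], [0, 0, 0]],
  [[0, 0, 0.3], [0, 0, 0]],
  [[0, 0, 0], [0, 0, 0]],
])

```text
clock: 13.4
position: [551.1, 224.5, 49.0]
ee_rot: [0.714, 0.7, 0.001, 0.0]
contact_force: [0.3, 0.6, 0.2]
gripper_width: 40.2
grasp_force: 0.0
```

>>> drive_tool([
  [[0, 0, 0], [0, 0, 0]],
  [[0, 0, 0], [0, 0, 0]],
  [[0, 0, 0], [0, 0, 0]],
  [[0, 0, 0], [0, 0, 0]],
  [[0, 0, 0], [0, 0, 0]],
  [[0, 0, 0], [0, 0, 0]],
  [[0, 0, 0], [0, 0, 0]],
], claw=0.5)

```text
clock: 14.1
position: [551.3, 224.8, 49.4]
ee_rot: [0.714, 0.7, 0.001, 0.0]
contact_force: [-0.9, -0.6, 6.1]
gripper_width: 13.1
grasp_force: 60.0
```

>>> drive_tool([
  [[0, 0, -0.3], [0, 0, 0]],
  [[0, 0, -0.7], [0, 0, 0]],
  [[0, 0, -1], [0, 0, 0]],
  [[0, 0, -1], [0, 0, 0]],
  [[0, 0, 0], [0, 0, 0]],
  [[0, 0, 0], [0, 0, 0]],
])

```text
clock: 14.7
position: [550.6, 224.4, 78.8]
ee_rot: [0.715, 0.7, 0.0, -0.0]
contact_force: [-0.9, 0.0, -3.5]
gripper_width: 13.1
grasp_force: 58.9
```

```bash
python3 -c "
from h import *
s=go([552.5,225,80],-1.2); print(s['wrist_torque'])
T=cam('top');S=cam('scene')
cv2.imwrite('pics/x.png',S['img'][:,:,::-1])
h=cv2.cvtColor(S['img'],cv2.COLOR_RGB2HSV)
for n,lo,hi in (('yel',(22,120,120),(32,255,255)),('blue',(105,100,60),(125,255,255))):
  m=cv2.inRange(h,lo,hi);k=m*0;k[220:300,330:420]=1;m*=k;q=np.argwhere(m>0);print(n,len(q),q.mean(0)[::-1],proj(S,[[577,206,54],[575,247,54]]))
"
```

```text
t 14.7 pos [550.6 224.4  78.8] az_y -1.22 tilt z [ 0.     0.001 -1.   ] j [ 38.  28. -15.  -0. -47. 141.] w 13.1 F [-0.9  0.  -3.5]
 shift [ 0.07  0.19 -0.12]
 zturn -0.0
[-0.05487462  0.07739504 -0.01578703]
yel 26 [363.34615385 255.        ] [[363.10240707 255.69070689]
 [380.15364342 256.12267346]]
blue 28 [380.92857143 253.        ] [[363.10240707 255.69070689]
 [380.15364342 256.12267346]]
```

Tray lifted with its load (−3.5 N). Next I raise it and turn the lip round to face the bin.

>>> drive_tool([
  [[0, 0, -1], [0, 0, 0]],
  [[0, 0, -2], [0, 0, 0]],
  [[0, 0, -2], [0, 0, 0]],
  [[0, 0, -1.4], [0, 0, 2]],
  [[0, 0, -0.7], [0, 0, 4]],
  [[0, 0, 0], [0, 0, 6]],
  [[0, 0, 0], [0, 0, 7]],
  [[0, 0, 0], [0, 0, 7]],
  [[0, 0, 0], [0, 0, 7]],
  [[0, 0, 0], [0, 0, 7]],
  [[0, 0, 0], [0, 0, 7]],
  [[0, 0, 0], [0, 0, 7]],
])

```text
clock: 16.0
position: [550.5, 224.2, 149.7]
ee_rot: [0.955, 0.297, -0.0, 0.0]
contact_force: [-0.2, 0.6, -2.1]
gripper_width: 13.1
grasp_force: 58.9
```

>>> drive_tool([
  [[0, 0, 0], [0, 0, 7]],
  [[0, 0, 0], [0, 0, 7]],
  [[0, 0, 0], [0, 0, 7]],
  [[0, 0, 0], [0, 0, 7]],
  [[0, 0, 0], [0, 0, 7]],
  [[0, 0, 0], [0, 0, 7]],
  [[0, 0, 0], [0, 0, 7]],
  [[0, 0, 0], [0, 0, 7]],
  [[0, 0, 0], [0, 0, 7]],
  [[0, 0, 0], [0, 0, 7]],
  [[0, 0, 0], [0, 0, 7]],
  [[0, 0, 0], [0, 0, 7]],
])

```text
clock: 17.2
position: [550.6, 224.3, 149.7]
ee_rot: [0.908, -0.419, 0.0, -0.0]
contact_force: [0.4, 0.2, -1.9]
gripper_width: 13.1
grasp_force: 58.9
```

>>> drive_tool([
  [[0, 0, 0], [0, 0, 7]],
  [[0, 0, 0], [0, 0, 7]],
  [[0, 0, 0], [0, 0, 6]],
  [[0, 0, 0], [0, 0, 4]],
  [[0, 0, 0], [0, 0, 3]],
  [[0, 0, 0], [0, 0, 0]],
])

```text
clock: 17.8
position: [550.6, 224.3, 149.7]
ee_rot: [0.787, -0.617, 0.0, -0.0]
contact_force: [-0.5, -0.1, -2.6]
gripper_width: 13.1
grasp_force: 58.9
```

```bash
python3 -c "
from h import *
s=go([411.3,-381.2,150],-166.4)"
```

```text
t 17.8 pos [550.6 224.3 149.7] az_y -166.2 tilt z [ 0.  0. -1.] j [ 38.  23. -11.   0. -56. -24.] w 13.1 F [-0.5 -0.1 -2.6]
 shift [ 5.548e+01  2.797e+01 -4.000e-02]
 zturn 0.2
```

>>> drive_tool([
  [[0.89, 0.45, 0], [0, 0, 0]],
  [[1.79, 0.9, 0], [0, 0, 0]],
  [[2.68, 1.35, 0], [0, 0, 0]],
  [[3.57, 1.8, 0], [0, 0, 0]],
  [[4.18, 2.1, 0], [0, 0, 0]],
  [[4.18, 2.1, 0], [0, 0, 0]],
  [[4.18, 2.1, 0], [0, 0, 0]],
  [[4.18, 2.1, 0], [0, 0, 0]],
  [[4.18, 2.1, 0], [0, 0, 0]],
  [[4.18, 2.1, 0], [0, 0, 0]],
  [[4.18, 2.1, 0], [0, 0, 0]],
  [[4.18, 2.1, 0], [0, 0, 0]],
])

```text
clock: 19.0
position: [442.5, -240.4, 149.8]
ee_rot: [0.787, -0.617, 0.0, -0.0]
contact_force: [0.8, 0.0, -1.7]
gripper_width: 13.2
grasp_force: 58.9
```

>>> drive_tool([
  [[4.18, 2.1, 0], [0, 0, 0]],
  [[3.57, 1.8, 0], [0, 0, 0]],
  [[2.68, 1.35, 0], [0, 0, 0]],
  [[1.79, 0.9, 0], [0, 0, 0]],
  [[0.89, 0.45, 0], [0, 0, 0]],
  [[0, 0, 0], [0, 0, 0]],
  [[0, 0, 0], [0, 0, 0]],
])

```text
clock: 19.7
position: [411.3, -380.5, 149.3]
ee_rot: [0.787, -0.617, -0.0, -0.0]
contact_force: [1.1, 0.3, -3.2]
gripper_width: 13.0
grasp_force: 58.9
```

```bash
python3 -c "
from h import *
s=go([411.3,-381.2,123.5],-166.4)
T=cam('top');S=cam('scene')
a=T['img'][225:375,440:600,::-1];b=S['img'][150:300,60:220,::-1]
cv2.imwrite('pics/pour0.png',np.hstack([cv2.resize(a,(400,375)),cv2.resize(b,(400,375))]))"
```

```text
t 19.7 pos [ 411.3 -380.5  149.3] az_y -166.22 tilt z [-0.     0.001 -1.   ] j [-26.  20. -15.  -0. -55.  40.] w 13.0 F [ 1.1  0.3 -3.2]
 shift [0.07 0.01 2.58]
 zturn 0.2
```

View pics/pour0.png

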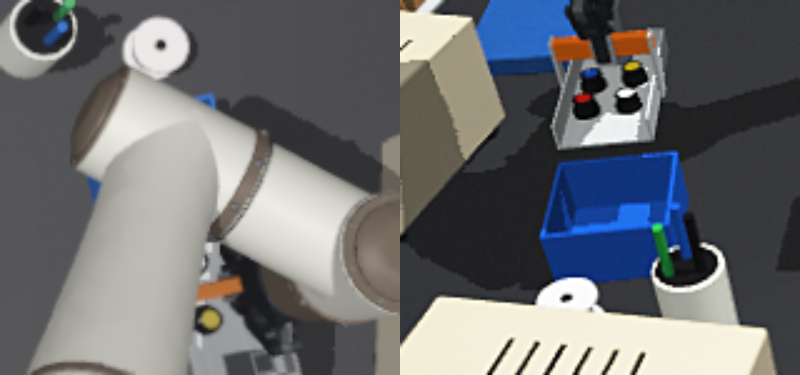

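This last picture shows the tray level, with its lip at about (556,147)–(648,140) in the scene crop, facing the bin. All four knobs are still in it. I'll check the lip position by ray.

```bash
python3 -c "
from h import *
S=cam('scene');print(onz(S,[(60+156*.4,150+147*.4),(60+248*.4,150+141*.4)],106).round(1))
print('expect',411.3+87.5,-380.5+21.2)
l=np.array([0,-9.0,4.34])
for d in (-4,-3,-2): print(d,(l-R.from_rotvec([d,0,0],degrees=True).apply(l)).round(3))"
```

```text
[[ 510.3 -407.1  106. ]
 [ 492.2 -316.4  106. ]]
expect 498.8 -359.3
-4 [ 0.    -0.325 -0.617]
-3 [ 0.    -0.239 -0.465]
-2 [ 0.    -0.157 -0.311]
```

>>> drive_tool([
  [[0, 0, 0.8], [0, 0, 0]],
  [[0, 0, 1.2], [0, 0, 0]],
  [[0, 0, 0.6], [0, 0, 0]],
  [[0, -0.157, -0.311], [-2, 0, 0]],
  [[0, -0.157, -0.311], [-2, 0, 0]],
  [[0, -0.157, -0.311], [-2, 0, 0]],
  [[0, -0.157, -0.311], [-2, 0, 0]],
  [[0, -0.157, -0.311], [-2, 0, 0]],
])

```text
clock: 20.65
position: [420.5, -378.7, 137.5]
ee_rot: [0.784, -0.615, -0.055, 0.069]
contact_force: [-0.6, 0.7, -3.3]
gripper_width: 13.2
grasp_force: 58.9
```

>>> drive_tool([
  [[0, -0.157, -0.311], [-2, 0, 0]],
  [[0, -0.157, -0.311], [-2, 0, 0]],
  [[0, -0.157, -0.311], [-2, 0, 0]],
  [[0, -0.157, -0.311], [-2, 0, 0]],
  [[0, -0.157, -0.311], [-2, 0, 0]],
  [[0, -0.157, -0.311], [-2, 0, 0]],
  [[0, -0.157, -0.311], [-2, 0, 0]],
  [[0, -0.157, -0.311], [-2, 0, 0]],
  [[0, -0.157, -0.311], [-2, 0, 0]],
  [[0, -0.157, -0.311], [-2, 0, 0]],
])

```text
clock: 21.65
position: [445.0, -372.8, 161.4]
ee_rot: [0.76, -0.596, -0.16, 0.204]
contact_force: [-1.0, 0.2, -1.9]
gripper_width: 13.3
grasp_force: 59.0
```

```bash
cat >> h.py <<'E'
def lip():
    s=go();M=R.from_quat(s['ee_rot']).as_matrix();print('lip',(s['position']+M@[0,-90,43.4]).round(1),'tilt',np.degrees(np.arcsin(M[2,1])).round(1))
def caps():
    S=cam('scene');h=cv2.cvtColor(S['img'],cv2.COLOR_RGB2HSV)
    for n,lo,hi in (('yel',(22,120,100),(32,255,255)),('red',(0,150,60),(6,255,255)),('white',(0,0,190),(179,40,255)),('dark',(0,0,0),(179,255,40))):
        m=cv2.inRange(h,lo,hi);k=m*0;k[160:262,105:185]=1;m*=k
        nn,l,st,ce=cv2.connectedComponentsWithStats(m);print(n,[(a[4],c.round(0).tolist()) for a,c in zip(st,ce) if a[4]>6][1:])
E
python3 -c "
from h import *
lip();caps()"
```

```text
t 21.65 pos [ 445.  -372.8  161.4] az_y -166.18 tilt z [-0.487 -0.119 -0.865] j [-17.  32.  -5.  15. -80.  24.] w 13.3 F [-1.   0.2 -1.9]
lip [ 499.5 -359.4   78.8] tilt 30.1
yel [(np.int32(27), [149.0, 195.0])]
red [(np.int32(37), [132.0, 218.0])]
white [(np.int32(13), [149.0, 215.0]), (np.int32(7), [183.0, 248.0]), (np.int32(10), [161.0, 258.0])]
dark [(np.int32(302), [132.0, 168.0]), (np.int32(12), [126.0, 181.0]), (np.int32(55), [151.0, 198.0]), (np.int32(61), [134.0, 202.0]), (np.int32(792), [112.0, 232.0]), (np.int32(510), [177.0, 235.0]), (np.int32(51), [151.0, 218.0]), (np.int32(49), [134.0, 221.0])]
```

>>> drive_tool([
  [[0, -0.157, -0.311], [-2, 0, 0]],
  [[0, -0.157, -0.311], [-2, 0, 0]],
  [[0, -0.157, -0.311], [-2, 0, 0]],
  [[0, -0.157, -0.311], [-2, 0, 0]],
  [[0, -0.157, -0.311], [-2, 0, 0]],
  [[0, 0, 0], [0, 0, 0]],
  [[0, 0, 0], [0, 0, 0]],
  [[0, 0, 0], [0, 0, 0]],
])

```text
clock: 22.5
position: [459.2, -369.5, 170.9]
ee_rot: [0.739, -0.58, -0.211, 0.269]
contact_force: [-0.2, -0.3, -1.8]
gripper_width: 13.2
grasp_force: 59.1
```

```bash
python3 -c "
from h import *
lip();caps()"
```

```text
t 22.5 pos [ 459.2 -369.5  170.9] az_y -166.23 tilt z [-0.623 -0.153 -0.767] j [-14.  37.   0.  18. -90.  22.] w 13.2 F [-0.2 -0.3 -1.8]
lip [ 499.2 -359.7   79.9] tilt 39.9
yel []
red []
white [(np.int32(8), [121.0, 183.0]), (np.int32(7), [126.0, 191.0]), (np.int32(7), [183.0, 248.0]), (np.int32(8), [161.0, 258.0])]
dark [(np.int32(538), [125.0, 170.0]), (np.int32(18), [145.0, 163.0]), (np.int32(16), [125.0, 188.0]), (np.int32(686), [112.0, 236.0]), (np.int32(492), [178.0, 240.0])]
```

>>> drive_tool([
  [[0, -0.157, -0.311], [-2, 0, 0]],
  [[0, -0.157, -0.311], [-2, 0, 0]],
  [[0, -0.157, -0.311], [-2, 0, 0]],
  [[0, -0.157, -0.311], [-2, 0, 0]],
  [[0, 0, 0], [0, 0, 0]],
  [[0, 0, 0], [0, 0, 0]],
  [[0, 0, 0], [0, 0, 0]],
  [[0, 0, 0], [0, 0, 0]],
])

```text
clock: 23.35
position: [471.8, -366.4, 176.2]
ee_rot: [0.719, -0.564, -0.251, 0.32]
contact_force: [-1.2, 0.3, -1.7]
gripper_width: 12.8
grasp_force: 59.2
```

```bash
python3 -c "
from h import *
lip();caps();F=[arm.read_state()['contact_force'][2]]
for i in range(8): cam('scene');F.append(arm.read_state()['contact_force'][2])
print(np.mean(F))
l=np.array([0,-9.0,4.34])
for d in (4,6): print(d,(l-R.from_rotvec([d,0,0],degrees=True).apply(l)).round(3))"
```

```text
t 23.35 pos [ 471.8 -366.4  176.2] az_y -166.26 tilt z [-0.721 -0.177 -0.67 ] j [-13.  41.   4.  20. -97.  21.] w 12.8 F [-1.2  0.3 -1.7]
lip [ 499.1 -359.8   80.3] tilt 47.9
yel []
red []
white [(np.int32(62), [136.0, 161.0]), (np.int32(458), [170.0, 167.0]), (np.int32(7), [183.0, 248.0]), (np.int32(10), [161.0, 258.0])]
dark [(np.int32(211), [125.0, 185.0]), (np.int32(24), [146.0, 186.0]), (np.int32(607), [112.0, 238.0]), (np.int32(456), [178.0, 243.0])]
-1.8023791489866343
4 [0.    0.281 0.638]
6 [0.    0.404 0.965]
```

>>> drive_tool([
  [[0, 0.404, 0.965], [6, 0, 0]],
  [[0, 0.404, 0.965], [6, 0, 0]],
  [[0, 0.404, 0.965], [6, 0, 0]],
  [[0, 0.404, 0.965], [6, 0, 0]],
  [[0, 0.404, 0.965], [6, 0, 0]],
  [[0, 0.404, 0.965], [6, 0, 0]],
  [[0, 0.404, 0.965], [6, 0, 0]],
  [[0, 0.404, 0.965], [6, 0, 0]],
  [[0, 0, -1.3], [0, 0, 0]],
  [[0, 0, -1.3], [0, 0, 0]],
  [[0, 0, 0], [0, 0, 0]],
  [[0, 0, 0], [0, 0, 0]],
])

```text
clock: 25.0
position: [412.9, -380.9, 149.9]
ee_rot: [0.787, -0.617, 0.001, 0.0]
contact_force: [-0.3, -0.2, -2.4]
gripper_width: 13.0
grasp_force: 59.4
```

```bash
python3 -c "
from h import *
go([551.3,224.8,150],-1.2); caps()"
```

```text
t 25.0 pos [ 412.9 -380.9  149.9] az_y -166.15 tilt z [ 0.001 -0.001 -1.   ] j [-26.  20. -15.   0. -55.  40.] w 13.0 F [-0.3 -0.2 -2.4]
 shift [-5.550e+01 -2.794e+01 -5.000e-02]
 zturn -164.9
yel []
red []
white [(np.int32(27), [155.0, 183.0]), (np.int32(24), [159.0, 188.0]), (np.int32(284), [146.0, 199.0]), (np.int32(7), [183.0, 248.0]), (np.int32(11), [161.0, 257.0]), (np.int32(7), [130.0, 261.0])]
dark [(np.int32(128), [138.0, 165.0]), (np.int32(1515), [133.0, 218.0]), (np.int32(244), [176.0, 253.0])]
```

Tray empty. Carrying it back along the same way.

>>> drive_tool([
  [[-0.89, -0.45, 0], [0, 0, 0]],
  [[-1.79, -0.9, 0], [0, 0, 0]],
  [[-2.68, -1.35, 0], [0, 0, 0]],
  [[-3.57, -1.8, 0], [0, 0, 0]],
  [[-4.18, -2.1, 0], [0, 0, 0]],
  [[-4.18, -2.1, 0], [0, 0, 0]],
  [[-4.18, -2.1, 0], [0, 0, 0]],
  [[-4.18, -2.1, 0], [0, 0, 0]],
  [[-4.18, -2.1, 0], [0, 0, 0]],
  [[-4.18, -2.1, 0], [0, 0, 0]],
  [[-4.18, -2.1, 0], [0, 0, 0]],
  [[-4.18, -2.1, 0], [0, 0, 0]],
])

```text
clock: 26.25
position: [517.2, 83.9, 148.8]
ee_rot: [0.787, -0.617, -0.0, 0.0]
contact_force: [1.3, -0.0, -1.6]
gripper_width: 12.7
grasp_force: 59.3
```

>>> drive_tool([
  [[-4.18, -2.1, 0], [0, 0, 0]],
  [[-3.57, -1.8, 0], [0, 0, 0]],
  [[-2.68, -1.35, 0], [0, 0, 0]],
  [[-1.79, -0.9, 0], [0, 0, 0]],
  [[-0.89, -0.45, 0], [0, 0, -3]],
  [[0, 0, 0], [0, 0, -6]],
  [[0, 0, 0], [0, 0, -8]],
  [[0, 0, 0], [0, 0, -8]],
  [[0, 0, 0], [0, 0, -8]],
  [[0, 0, 0], [0, 0, -8]],
  [[0, 0, 0], [0, 0, -8]],
  [[0, 0, 0], [0, 0, -8]],
])

```text
clock: 27.45
position: [549.9, 224.0, 148.6]
ee_rot: [0.986, -0.164, -0.001, 0.001]
contact_force: [-0.6, -0.2, -2.6]
gripper_width: 12.9
grasp_force: 59.3
```

>>> drive_tool([
  [[0, 0, 0], [0, 0, -8]],
  [[0, 0, 0], [0, 0, -8]],
  [[0, 0, 0], [0, 0, -8]],
  [[0, 0, 0], [0, 0, -8]],
  [[0, 0, 0], [0, 0, -8]],
  [[0, 0, 0], [0, 0, -8]],
  [[0, 0, 0], [0, 0, -8]],
  [[0, 0, 0], [0, 0, -8]],
  [[0, 0, 0], [0, 0, -8]],
  [[0, 0, 0], [0, 0, -8]],
  [[0, 0, 0], [0, 0, -8]],
  [[0, 0, 0], [0, 0, -8]],
])

```text
clock: 28.65
position: [549.9, 223.9, 148.6]
ee_rot: [0.782, 0.623, -0.001, -0.0]
contact_force: [0.2, -0.2, -2.5]
gripper_width: 12.9
grasp_force: 59.3
```

>>> drive_tool([
  [[0, 0, 0], [0, 0, -7]],
  [[0, 0, 0], [0, 0, -5]],
  [[0, 0, 0], [0, 0, 0]],
  [[0, 0, 0], [0, 0, 0]],
])

```text
clock: 29.05
position: [550.2, 224.1, 148.9]
ee_rot: [0.715, 0.699, -0.001, -0.0]
contact_force: [-0.2, 0.2, -2.2]
gripper_width: 12.9
grasp_force: 59.3
```

```bash
python3 -c "
from h import *
go([551.3,224.8,50],-1.2)"
```

```text
t 29.05 pos [550.2 224.1 148.9] az_y -1.33 tilt z [-0.001 -0.001 -1.   ] j [ 38.  23. -11.  -0. -56. 141.] w 12.9 F [-0.2  0.2 -2.2]
 shift [0.08 0.12 9.89]
 zturn -0.1
```

>>> drive_tool([
  [[0, 0.1, 1], [0, 0, 0]],
  [[0, 0, 2], [0, 0, 0]],
  [[0, 0, 2.5], [0, 0, 0]],
  [[0, 0, 2], [0, 0, 0]],
  [[0, 0, 1], [0, 0, 0]],
  [[0, 0, 0.5], [0, 0, 0]],
  [[0, 0, 0.3], [0, 0, 0]],
  [[0, 0, 0.3], [0, 0, 0]],
  [[0, 0, 0.2], [0, 0, 0]],
  [[0, 0, 0], [0, 0, 0]],
  [[0, 0, 0], [0, 0, 0]],
])

```text
clock: 30.15
position: [551.8, 224.4, 51.6]
ee_rot: [0.715, 0.7, 0.0, 0.0]
contact_force: [0.8, 0.0, -1.7]
gripper_width: 13.1
grasp_force: 59.2
```

```bash
python3 -c "
from h import *
go([551.3,224.8,49.3],-1.2)"
```

```text
t 30.15 pos [551.8 224.4  51.6] az_y -1.21 tilt z [ 0.001  0.    -1.   ] j [ 38.  30. -16.   0. -44. 141.] w 13.1 F [ 0.8  0.  -1.7]
 shift [ 0.04 -0.05  0.23]
 zturn -0.0
```

>>> drive_tool([
  [[0, 0, 0.1], [0, 0, 0]],
  [[0, 0, 0.1], [0, 0, 0]],
  [[0, 0, 0], [0, 0, 0]],
  [[0, 0, 0], [0, 0, 0]],
])

```text
clock: 30.55
position: [551.8, 224.3, 49.5]
ee_rot: [0.714, 0.7, 0.0, 0.0]
contact_force: [-0.5, -0.5, 0.3]
gripper_width: 13.5
grasp_force: 59.5
```

>>> drive_tool([
  [[0, 0, 0], [0, 0, 0]],
  [[0, 0, 0], [0, 0, 0]],
  [[0, 0, 0], [0, 0, 0]],
  [[0, 0, 0], [0, 0, 0]],
  [[0, 0, 0], [0, 0, 0]],
  [[0, 0, -0.5], [0, 0, 0]],
  [[0, 0, -1.5], [0, 0, 0]],
  [[0, 0, -3], [0, 0, 0]],
  [[0, 0, -4], [0, 0, 0]],
  [[0, 0, -4], [0, 0, 0]],
  [[0, 0, -4], [0, 0, 0]],
  [[0, 0, -2], [0, 0, 0]],
], claw=4)

```text
clock: 31.75
position: [552.9, 224.8, 244.2]
ee_rot: [0.714, 0.7, 0.004, 0.001]
contact_force: [-0.3, -0.5, 0.6]
gripper_width: 40.0
grasp_force: 0.0
```

>>> drive_tool([
  [[-1, 2, -1], [0, 0, 0]],
  [[-1, -3, 0], [0, 0, 0]],
  [[-1, -4, 0], [0, 0, 0]],
  [[0, -4, 0], [0, 0, 0]],
  [[0, -4, 0], [0, 0, 0]],
  [[0, -2, 0], [0, 0, 0]],
  [[0, 0, 0], [0, 0, 0]],
])

```text
clock: 32.45
position: [398.9, 197.0, 250.2]
ee_rot: [0.714, 0.7, 0.001, -0.0]
contact_force: [-0.3, 0.0, -0.6]
gripper_width: 40.0
grasp_force: 0.0
```

```bash
python3 - <<'E'
from h import *
go()
S=cam('scene');T=cam('top')
def comp(c,lo,hi,roi,nm,amin=8):
    h=cv2.cvtColor(c['img'],cv2.COLOR_RGB2HSV);m=cv2.inRange(h,lo,hi);x0,y0,x1,y1=roi;k=m*0;k[y0:y1,x0:x1]=1;m*=k
    n,l,st,ce=cv2.connectedComponentsWithStats(m);print(nm,[(a.tolist(),q.round(1).tolist()) for a,q in list(zip(st,ce))[1:] if a[4]>amin])
comp(S,(7,150,120),(18,255,255),(330,220,420,260),'bar S')
comp(S,(0,0,120),(179,40,255),(330,220,420,296),'tray S',100)
comp(S,(0,150,70),(6,255,255),(240,220,290,300),'driver S')
comp(S,(100,140,40),(125,255,255),(110,205,180,265),'bin S',100)
comp(T,(100,140,40),(125,255,255),(460,250,550,340),'bin T',100)
comp(T,(100,140,40),(125,255,255),(460,250,550,340),'bin T',100)
comp(T,(0,0,0),(179,255,45),(480,268,530,316),'knobs T dark',20)
for n,lo,hi in (('yel',(20,120,100),(34,255,255)),('red',(0,150,60),(6,255,255)),('white',(0,0,170),(179,50,255))): comp(T,lo,hi,(475,262,535,320),n,4)
comp(T,(7,150,120),(18,255,255),(230,250,320,290),'bar T')
E
```

```text
t 32.45 pos [398.9 197.  250.2] az_y -1.09 tilt z [ 0.001  0.001 -1.   ] j [ 47.   3. -22.  -0. -65. 132.] w 40.0 F [-0.3  0.  -0.6]
bar S [([352, 239, 41, 12, 373], [371.9, 244.5])]
tray S [([350, 232, 43, 59, 1411], [369.5, 268.7])]
driver S [([255, 243, 12, 32, 282], [260.5, 259.1])]
bin S [([116, 210, 61, 53, 2519], [145.3, 235.9])]
bin T [([470, 262, 69, 63, 2675], [504.4, 294.5])]
bin T [([470, 262, 69, 63, 2675], [504.4, 294.5])]
knobs T dark [([502, 271, 11, 21, 107], [507.0, 278.7]), ([486, 274, 11, 10, 79], [490.9, 278.6]), ([488, 287, 7, 9, 23], [490.1, 291.7])]
yel [([491, 287, 7, 7, 38], [494.4, 289.9])]
red []
white []
bar T [([248, 269, 40, 8, 217], [267.8, 272.7])]
```

```bash
python3 - <<'E'
from h import *
for n in('top','scene'):
    a=cv2.imread(f'pics/{n}0.png');b=cam(n)['img'][:,:,::-1]
    m=(cv2.absdiff(a,b).max(2)>60).astype(np.uint8);k,l,st,ce=cv2.connectedComponentsWithStats(m)
    print(n,[s.tolist() for s in st[1:] if s[4]>15])
E
```

```text
top [[368, 211, 11, 17, 130], [263, 232, 12, 16, 120], [273, 262, 13, 9, 88], [257, 264, 13, 6, 54], [502, 270, 14, 22, 191], [486, 273, 12, 12, 113], [252, 283, 33, 53, 797], [237, 286, 14, 24, 78], [487, 286, 13, 11, 110], [610, 294, 30, 34, 483], [402, 311, 8, 14, 50], [191, 313, 69, 65, 2101], [616, 329, 16, 21, 193], [633, 333, 2, 19, 20], [137, 351, 143, 129, 7428], [192, 352, 22, 23, 26], [516, 376, 124, 104, 7031], [316, 397, 187, 83, 6583], [486, 455, 65, 25, 916], [301, 457, 30, 23, 136]]
scene [[37, 0, 8, 9, 44], [48, 0, 65, 120, 3349], [264, 0, 40, 30, 616], [321, 0, 26, 22, 213], [356, 0, 69, 24, 1182], [427, 0, 27, 18, 345], [41, 10, 11, 18, 83], [97, 15, 5, 13, 21], [397, 17, 28, 14, 157], [276, 26, 73, 119, 3205], [384, 27, 13, 6, 42], [354, 31, 43, 93, 2466], [296, 83, 14, 2, 21], [309, 85, 14, 15, 63], [273, 104, 3, 15, 32], [311, 125, 10, 13, 27], [320, 141, 8, 5, 20], [8, 152, 94, 48, 1966], [284, 156, 33, 10, 193], [106, 166, 28, 7, 104], [272, 208, 3, 21, 26], [239, 226, 25, 11, 149], [362, 230, 23, 15, 149], [231, 232, 5, 4, 16], [255, 243, 12, 35, 320], [353, 249, 33, 28, 511], [329, 286, 18, 7, 80]]
```

```bash
python3 -c "
from h import *
print(arm.job_done())"
```

```text
the job is handed in; nothing more can be done
None
```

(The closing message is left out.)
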